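Change the dust extraction over to the wide bench port

ROBOT

A 7-joint arm with a two-finger parallel gripper is mounted at the origin on the work surface. World frame = base frame: x ahead of the robot, y to its left, z up, the work surface at z = 0. Lengths are in m, angles in rad, forces in N, time in s.
With the tool pointing down it reaches from about 0.4 to 0.925 m from the base axis. Payload 4.1 kg.
Tool frame: the origin (TCP) lies on the mounting face of the last link; the fingertips stand 173 mm ahead of it and the grasp point (between the pads) lies 155 mm ahead of it; z points along the fingers, y is the line along which they close (so a half turn about z gives the same grasp; the last joint's range is limited). The gripper opens to 85 mm and grips with 20 to 120 N. Pads are 22 mm wide; open, the fingers measure 114 mm over their backs; the gripper's body (76 mm by 85 mm) begins 54 mm behind the grasp point. The pads swing forward as they close: fully open they stand 13 mm farther back than shut.
Start: joints at [1.161, 0.398, 0.045, 1.537, -0.019, 1.207, -0.051], TCP at [0.199, -0.619, 0.405] pointing down, gripper open.
Joint ranges: [-2.82, 2.82], [-0.49, 2.23], [-1.37, 1.46], [0, 2.46], [-1.36, 4.5], [0.23, 2], [-2.94, 2.94]. Speed limits (rad/s): [2.57, 2.57, 3.14, 3.14, 3.14, 3.14, 3.14].

INTERFACE

Orientations are given as a rotation vector (axis times angle).
In Python, from workcell import bot gives the robot as it stands. The module is installed in compiled form; this text tells all that it offers.
- The arm moves only by the tool servo_tool, never from a script. Its argument "moves" is a list of rows, each a list of 2 entries, a list of its own where there are three numbers: the shift along the tool's x, y, z in m, then the turn, a rotation vector about the tool's x, y, z in degrees. A call has exactly 10 rows; each row is the pose to reach, as a shift and turn from the pose commanded when the call began, along the tool's axes at that moment; what a row does not reach only later rows make up. A row lasts 1/8 s, in which the tool goes at most 62.5 mm and 10.7 degrees, less where a joint would pass 70% of its speed; a pose out of reach is approached as far as the arm can. A call with a gripper value outside its range is refused whole. "gripper" is the gripper command: -1 is fully open, 1 is shut, values between are in proportion, set as the call begins (left out, the last holds). The fingers move at their own pace and stop on an object; the grip force is fixed at half the most. Time passes only in rows, so rows that repeat a pose let the fingers close, or fill a call up. It gives the time, the measured TCP pose, the force, the opening and the grip force at its end, in the units of the state.
- bot.get_state(): the state, without advancing time (a new reading comes with each control period).
- bot.camera(name): name is "side" or "top" or "wrist"; returns a dict with "color" (420x560x3 uint8, red, green, blue), "fx", "fy", "cx", "cy" (pixels), "R" (3x3) and "t" (3): a world point X has camera coordinates R X + t. Camera axes: x right, y down, z forward; pixel columns grow to the right and rows downward; lengths in m; the calibration is good to about 2 mm. The wrist camera is an equidistant fisheye: a pixel r from the principal point sees the ray r / f radians off the axis. A picture is of the moment at which its call begins. There is no depth.
- bot.hand_in(): hands the job in; it is judged then, once.
The state is a dict: "t": time; "q": joint angles; "qd": joint speeds; "joint_torque": joint torques, N m; "eef_pos": TCP position; "orientation": TCP orientation; "contact_force": force on the tool from outside, world axes, zero at the start; "torque": the same for the moment, N m; "opening": finger opening in m; "gripper_force": force on a finger pad.
Only numpy, scipy, OpenCV 4.12 (cv2) and the standard library are available. Lean on these libraries where they do the work, as an engineer would, in place of code of your own. Each camera call takes 0.05 s, during which the arm holds its last target. There are 200 camera calls.

TASK

Change the dust extraction over from the narrow port to the wide one. First, while the narrow port is still open, pull the wide port's stiff slide gate out until its handle stands in line with the two index pins; then take the wood offcut off the narrow port and leave it lying on the bench clear of both ports, and push the narrow gate fully home. Leave the other things on the bench where they are.

Things in the scene. Friction and masses are not known exactly. Their poses are not given: they have to be found in the camera images.
- wide_port: wide bench-top dust port, fixed: grey frame 170 mm deep (x), 170 wide (y), 38 tall, round 100 mm bore on top, level slide gate inside. Origin: on the bench at the middle of the frame's front face; +x runs back into the frame, z up. The gate is pulled out along -x, towards the robot, on a track (rails out to y = +-69 mm, 22 tall) reaching 200 mm in front
- wide_gate (a joint): how far the wide port's gate is pulled out, m: 0 shut, 0.110 fully out, 0.060 when its handle plate is in line with the index pins. It starts shut or open a crack. Stiff: about 12 N of sliding friction; it stays where it is left
- wide_gate_handle (a point): middle of the top edge of the wide gate's handle: an upright dark steel plate across the gate, 10 mm thick (port's x), 80 mm wide (y), rising from the gate's top face at z = 24 mm to z = 72 mm; when the gate is shut its centre stands 70 mm in front of the frame's front face (65 mm clear gap behind it)
- wide_mark (a point): midpoint between the tops of the two upright brass index pins, 10 mm thick, tops 56 mm above the bench, that stand on the wide port's track rails at x = -130 mm, y = +-62 mm in the port's frame
- narrow_port: the narrow dust port, fixed, of the same build but 124 mm wide, 150 mm deep, 38 mm tall, 76 mm bore, without index pins; track rails to y = +-56 mm, reaching 175 mm out in front. Origin and axes as for the wide port
- narrow_gate (a joint): how far the narrow port's gate is pulled out, m: 0 shut against its stop, 0.120 fully out. It starts well open. About 8 N of sliding friction; it stays where it is left
- narrow_gate_handle (a point): middle of the top edge of the narrow gate's handle: an upright dark steel plate 10 mm thick (port's x), 64 mm wide (y), from z = 24 mm to z = 72 mm; when shut its centre stands 30 mm in front of the frame's front face
- offcut: loose block of pale wood, 44 mm (its x) by 60 mm (its y) by 32 mm tall, 50 to 100 g, lying on the narrow gate's sheet (top face 24 mm above the bench) between the handle and the frame, where it keeps the gate from closing; origin under its centre
- offcut_center (a point): the middle of that block, 16 mm above its underside
- post_cap: bystander: square wooden newel-post cap, 100 x 100 mm, 42 mm tall, on a round white spigot; origin under its centre
- varnish_tin: bystander: upright round tin, 72 mm across, 90 mm tall; origin under its centre
- turnscrew: bystander: screwdriver lying on the bench, origin under it
- clamp: bystander: brass-coloured bar clamp lying flat, 160 x 85 mm, 16 mm thick; origin under the middle of its bar
Not all that is in view belongs to the job. What is meant by the offcut is not black, blue or purple, and is the larger of those in its own colour.

How it is judged:
On the way:
1. the wide gate's handle is in line with the index pins (within 6 mm) while the narrow gate is still well open (over 60 mm) (value of joint wide_gate between 0.054 and 0.066 m and value of joint narrow_gate above 0.06 m), for 0.3 s.
At the end, for the whole second after the job is handed in: the wide gate is 60 mm out, its handle in line with the index pins within 6 mm; the narrow gate is shut to within 4 mm of its stop; the offcut lies at rest on the bench (its middle lower than 34 mm above it), its middle outside both ports and their tracks (value of joint wide_gate between 0.054 and 0.066 m and value of joint narrow_gate below 0.004 m and height (world z) of offcut_center below 0.034 m and linear speed of offcut below 0.02 m/s and velocity of joint wide_gate between -0.005 and 0.005 m/s and (x of offcut_center in the frame of wide_port below -0.2 m or x of offcut_center in the frame of wide_port above 0.17 m or y of offcut_center in the frame of wide_port above 0.069 m or y of offcut_center in the frame of wide_port below -0.069 m) and (x of offcut_center in the frame of narrow_port below -0.175 m or x of offcut_center in the frame of narrow_port above 0.15 m or y of offcut_center in the frame of narrow_port above 0.056 m or y of offcut_center in the frame of narrow_port below -0.056 m)); the robot touches nothing.
It fails at once if a bystander (post cap, tin, screwdriver or clamp) is moved more than 30 mm (distance of any of post_cap, varnish_tin, turnscrew, clamp from where it was at the start of the episode above 0.03 m).
It also fails if it takes over 69 s, if anything falls off the work surface, if the arm or the gripper's body presses on something with over 40 N, if the wrist force passes 120 N, or if a joint passes its speed limit or range.

## Working session

There is one attempt and no reset: what is moved stays moved. The work goes in short steps, Python scripts to look and compute and a tool call to move; the robot and the scene stay as the last step left them, time stands still between calls to the robot, and variables do not carry over. Pictures are saved under pics/ and viewed, at most 10 in all, crops included, and the job is handed in when it is done.

Besides the shell and the picture viewer there is one more tool, called as name(argument=value, ...), one argument or row to a line, values as JSON. servo_tool: Moves the arm, as the interface text tells. Its arguments: {"type":"object","properties":{"moves":{"type":"array"},"gripper":{"type":"number"}},"required":["moves"]}

```bash
mkdir -p pics
cat > h.py <<'E'
import numpy as np, cv2
from workcell import bot
def shot(n,f):
    c=bot.camera(n); cv2.imwrite(f,c["color"][:,:,::-1]); np.savez(f[:-4]+'.npz',**c); return c
def load(f): return np.load(f)
def ray(c,u,v,z):
    R=np.array(c["R"]);t=np.array(c["t"])
    d=np.array([(u-c["cx"])/c["fx"],(v-c["cy"])/c["fy"],1.])
    o=-R.T@t; d=R.T@d
    return o+d*(z-o[2])/d[2]
E
python3 - <<'E'
from h import *
for n in("top","side"):
    c=shot(n,f"pics/{n}0.png"); print(n,c["fx"],-np.array(c["R"]).T@c["t"],np.array(c["R"]).round(2).tolist())
s=bot.get_state();print({k:np.round(v,3).tolist() for k,v in s.items()})
E
```

```text
top 422.8025471243174 [ 4.68794305e-01 -1.02824416e-03  1.14933581e+00] [[-0.0, -1.0, -0.0], [-1.0, 0.0, -0.07], [0.07, 0.0, -1.0]]
side 502.6275930088597 [ 0.47126341 -0.90167197  0.85280081] [[1.0, -0.07, 0.01], [-0.04, -0.64, -0.77], [0.06, 0.77, -0.64]]
{'t': 0.1, 'q': [1.161, 0.399, 0.045, 1.538, -0.019, 1.207, -0.051], 'qd': [-0.001, -0.003, 0.002, -0.002, 0.001, -0.002, 0.0], 'joint_torque': [0.003, -47.626, 1.37, -25.495, 0.012, 0.005, -0.0], 'eef_pos': [0.199, -0.619, 0.404], 'orientation': [-3.102, -0.486, 0.001], 'contact_force': [0.277, -1.205, -0.021], 'torque': [-0.023, 0.019, -0.027], 'gripper_force': 0.0, 'opening': 0.086}
```

View pics/top0.png

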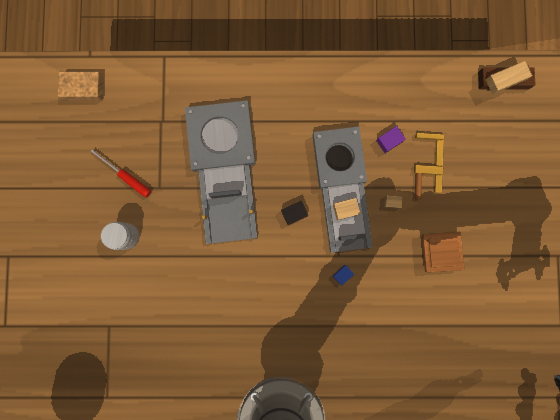

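View pics/side0.png

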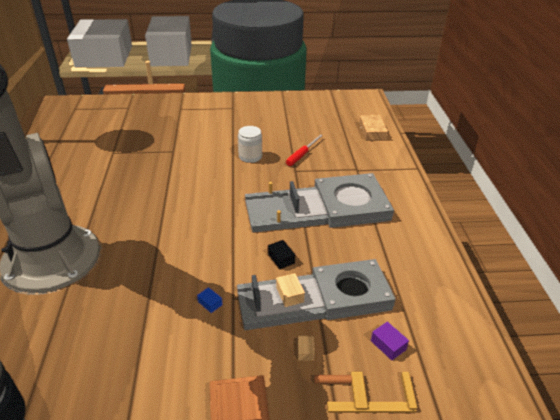

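The top view shows the wide port at about (221,134), with its handle near (227,192) and pins at (203,216) and (251,211). The narrow port is at (340,157), with its handle near (350,240) and the pale offcut at (346,208). Black, blue and small tan blocks lie around it. I'll enlarge both views to get exact corners.

Run:
```python
import cv2,numpy as np
a=cv2.imread('pics/top0.png')[90:260,175:385]
b=cv2.imread('pics/side0.png')[165:335,225:405]
cv2.imwrite('pics/c1.png',cv2.resize(a,(798,646))[:600] if 0 else cv2.resize(a,None,fx=3.5,fy=3.5,interpolation=cv2.INTER_CUBIC))
cv2.imwrite('pics/c2.png',cv2.resize(b,None,fx=3.5,fy=3.5,interpolation=cv2.INTER_CUBIC))
```

```text
(no output)
```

View pics/c1.png

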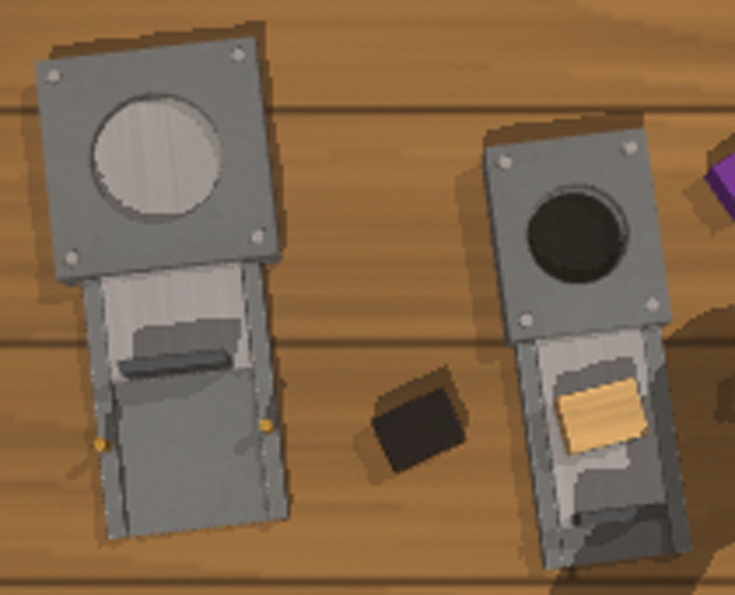

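View pics/c2.png

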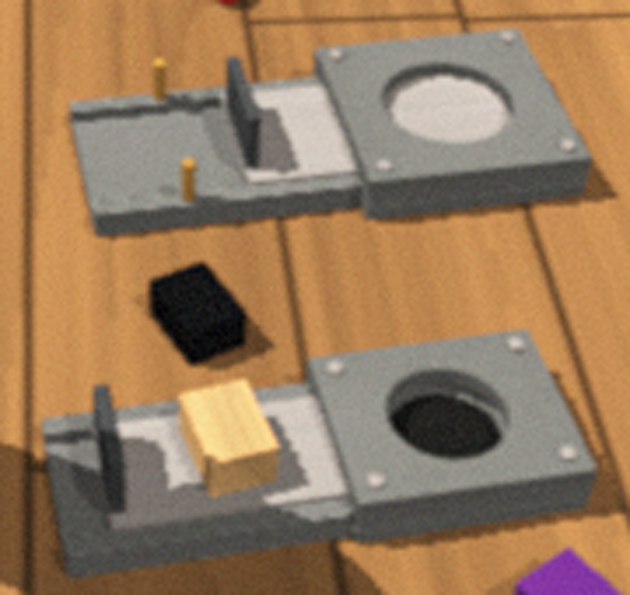

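The crops give the wide frame corners (36,64), (254,37), (279,260), (58,283), handle top (120,365)–(231,353) and pin tops (99,444), (266,426). The narrow frame corners are (485,148), (643,129), (670,320), (510,341), and the offcut top is (557,397), (633,378), (648,430), (568,453). I'll compute world points and check them against the given sizes.

```bash
cat > m.py <<'E'
from h import *
c=load('pics/top0.npz'); s=load('pics/side0.npz')
T=lambda x,y,z: ray(c,175+x/3.5,90+y/3.5,z)
S=lambda x,y,z: ray(s,225+x/3.5,165+y/3.5,z)
def port(cs,depth,w):
    P=np.array([T(*p,.038)[:2] for p in cs]) # BL,BR,FR,FL (back left..)
    print('sides',[np.linalg.norm(P[i]-P[(i+1)%4]).round(4) for i in range(4)])
    ctr=P.mean(0); x=(P[0]+P[1]-P[2]-P[3]); y=P[0]+P[3]-P[1]-P[2]
    a=np.arctan2(x[1],x[0]); b=np.arctan2(-y[0],y[1]); th=(a+b)/2
    R=np.array([[np.cos(th),-np.sin(th)],[np.sin(th),np.cos(th)]])
    o=ctr-R[:,0]*depth/2
    print('origin',o.round(4),'yaw deg',np.degrees([a,b]).round(2)); return o,R
loc=lambda f,p:(f[1].T@(p[:2]-f[0])).round(4)
W=port([(36,64),(254,37),(279,260),(58,283)],.17,.17)
N=port([(485,148),(643,129),(670,320),(510,341)],.15,.124)
if __name__=='__main__':
    print('W handle top',[loc(W,T(*p,.072)) for p in((120,365),(231,353))],'side',[loc(W,S(*p,.072)) for p in((233,60),(252,130))])
    print('pins',[loc(W,T(*p,.056)) for p in((99,444),(266,426))],'side',[loc(W,S(*p,.056)) for p in((159,61),(188,161))])
    print('N handle',[loc(N,T(*p,.072)) for p in((573,520),(664,507))],'side',[loc(N,S(*p,.072)) for p in((102,388),(113,460))])
    q=[T(*p,.056) for p in((557,397),(633,378),(648,430),(568,453))]; o=np.mean(q,0)
    print('off',o.round(4),loc(N,o),[np.linalg.norm(q[i]-q[(i+1)%4]).round(4) for i in range(4)],'yaw',np.degrees(np.arctan2(*(q[0]+q[3]-q[1]-q[2])[:2])).round(1))
    q=[S(*p,.056) for p in((180,395),(250,381),(277,440),(207,462))]; print('off side',np.mean(q,0).round(4))
    print('fr side W',[loc(W,S(*p,.038)) for p in((315,52),(520,32),(590,158),(362,183))]); print('N',[loc(N,S(*p,.038)) for p in((308,361),(528,333),(597,467),(350,507))])
E
python3 m.py
```

```text
sides [np.float64(0.1686), np.float64(0.1744), np.float64(0.1686), np.float64(0.1709)]
origin [0.6707 0.1539] yaw deg [6.46 6.45]
sides [np.float64(0.1217), np.float64(0.1483), np.float64(0.1222), np.float64(0.1495)]
origin [ 0.6229 -0.1658] yaw deg [6.9 7.1]
W handle top [array([-0.0727,  0.0386]), array([-0.0733, -0.0432])] side [array([-0.0758,  0.0285]), array([-0.0796, -0.0578])]
pins [array([-0.1273,  0.0625]), array([-0.1282, -0.0618])] side [array([-0.1274,  0.0582]), array([-0.1277, -0.0656])]
N handle [array([-0.1394,  0.0367]), array([-0.1383, -0.0302])] side [array([-0.1392,  0.0227]), array([-0.1418, -0.0352])]
off [ 0.5582 -0.1706  0.056 ] [-0.0648  0.0031] [np.float64(0.0583), np.float64(0.0401), np.float64(0.0618), np.float64(0.0423)] yaw -14.9
off side [ 0.5582 -0.1752  0.056 ]
fr side W [array([0.0012, 0.0743]), array([0.1718, 0.0741]), array([ 0.1703, -0.0898]), array([-0.0037, -0.0896])]
N [array([-0.0004,  0.0544]), array([0.1486, 0.0534]), array([ 0.151 , -0.0643]), array([-0.0052, -0.0672])]
```

```bash
cat > g.py <<'E'
from h import *
from scipy.spatial.transform import Rotation as Ro
def go(p,yaw):  # TCP target world, direction of tool y in deg (mod 180)
    s=bot.get_state(); R=Ro.from_rotvec(s['orientation'])
    y=np.radians(yaw); best=None
    for k in (0,np.pi):
        a=y+k; Y=np.array([np.cos(a),np.sin(a),0]); Z=np.array([0,0,-1.]); X=np.cross(Y,Z)
        D=(R.inv()*Ro.from_matrix(np.c_[X,Y,Z])).as_rotvec(degrees=True)
        if best is None or np.linalg.norm(D)<np.linalg.norm(best): best=D
    print('t',round(s['t'],2),'pos',np.round(s['eef_pos'],4),'q7',round(s['q'][6],2),'shift',R.inv().apply(np.array(p)-s['eef_pos']).round(4),'turn',best.round(2), 'F',np.round(s['contact_force'],1))
E
python3 - <<'E'
from m import *; from g import *
wp=lambda f,x,y:f[0]+f[1]@[x,y]
p=wp(W,-.0745,-.004); print(p, wp(W,-.1275,-.002), wp(N,-.139,0))
go([*p,.33],6.5)
E
```

```text
sides [np.float64(0.1686), np.float64(0.1744), np.float64(0.1686), np.float64(0.1709)]
origin [0.6707 0.1539] yaw deg [6.46 6.45]
sides [np.float64(0.1217), np.float64(0.1483), np.float64(0.1222), np.float64(0.1495)]
origin [ 0.6229 -0.1658] yaw deg [6.9 7.1]
[0.59709478 0.14154001] [0.54420597 0.13756836] [ 0.48491401 -0.18269249]
t 0.1 pos [ 0.1988 -0.6186  0.4038] q7 -0.05 shift [ 0.6118 -0.6017  0.0747] turn [-9.000e-02 -6.000e-02 -7.868e+01] F [ 0.3 -1.2 -0. ]
```

servo_tool(
  moves=[
    [[0.04, -0.04, 0], [0, 0, -5]],
    [[0.08, -0.08, 0], [0, 0, -11]],
    [[0.12, -0.12, 0], [0, 0, -17]],
    [[0.16, -0.16, 0], [0, 0, -23]],
    [[0.2, -0.2, 0], [0, 0, -29]],
    [[0.24, -0.24, 0], [0, 0, -34]],
    [[0.28, -0.28, 0], [0, 0, -40]],
    [[0.32, -0.32, 0], [0, 0, -46]],
    [[0.36, -0.36, 0], [0, 0, -52]],
    [[0.4, -0.4, 0], [0, 0, -58]],
  ],
  gripper=-1,
)

```text
t: 1.35
eef_pos: [0.4576, -0.114, 0.4046]
orientation: [2.475, 1.934, -0.0]
contact_force: [0.8, -0.0, 0.1]
opening: 0.0853
gripper_force: 0.0
```

```bash
python3 -c "
from g import *
go([.597,.1415,.33],6.5)"
```

```text
t 1.35 pos [ 0.4576 -0.114   0.4046] q7 -0.14 shift [0.2817 0.0734 0.0744] turn [ -0.     0.03 -20.51] F [ 0.8 -0.   0.1]
```

servo_tool(
  moves=[
    [[0.04, 0.01, 0.01], [0, 0, -3]],
    [[0.08, 0.02, 0.02], [0, 0, -6]],
    [[0.12, 0.03, 0.03], [0, 0, -9]],
    [[0.16, 0.04, 0.04], [0, 0, -12]],
    [[0.2, 0.05, 0.05], [0, 0, -15]],
    [[0.24, 0.06, 0.06], [0, 0, -18]],
    [[0.27, 0.07, 0.07], [0, 0, -20]],
    [[0.282, 0.073, 0.074], [0, 0, -20.5]],
    [[0.282, 0.073, 0.074], [0, 0, -20.5]],
    [[0.282, 0.073, 0.074], [0, 0, -20.5]],
  ],
)

```text
t: 2.6
eef_pos: [0.597, 0.1383, 0.3309]
orientation: [2.098, 2.337, -0.002]
contact_force: [-0.4, -0.8, 0.4]
opening: 0.0854
gripper_force: 0.0
```

```bash
python3 -c "
from g import *
go([.597,.1415,.21],6.5)
c=shot('wrist','pics/w1.png'); print(c['fx'],c['cx'],c['cy'])"
```

```text
t 2.6 pos [0.597  0.1383 0.3309] q7 -0.43 shift [0.0034 0.0004 0.1209] turn [-0.01  0.09 -0.31] F [-0.4 -0.8  0.4]
325.19226210127806 274.208263856463 211.2248844744496
```

View pics/w1.png

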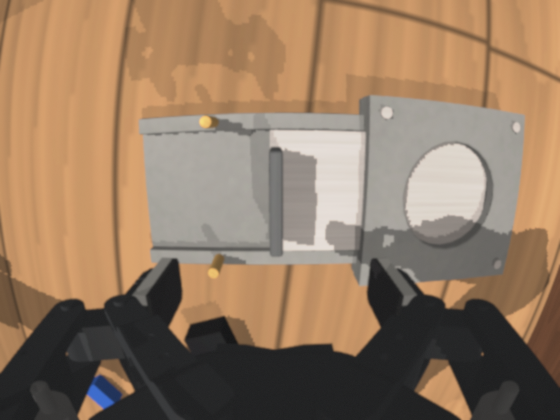

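The wrist view shows the handle at columns 270–283, rows 148–256, midway between the fingers, which sit at columns 180 and 370. The pin tops are at (206,121) and (215,271). I'll cast these through the fisheye model.

```bash
cat >> h.py <<'E'
def fray(c,u,v,z):
    R=np.array(c["R"]);t=np.array(c["t"]); dx,dy=u-c["cx"],v-c["cy"]; r=np.hypot(dx,dy); th=r/c["fx"]
    d=R.T@np.array([np.sin(th)*dx/r,np.sin(th)*dy/r,np.cos(th)]); o=-R.T@t
    return o+d*(z-o[2])/d[2]
E
python3 - <<'E'
from m import *; from h import fray
c=load('pics/w1.npz'); print(-c['R'].T@c['t'])
g=cv2.cvtColor(c['color'],cv2.COLOR_RGB2GRAY)
print(g[180,262:295],g[235,262:295])
for n,u,v,z in (('pinL',206,121,.056),('pinR',214,272,.056),('hFL',270,150,.072),('hFR',270,254,.072),('hBL',281,150,.072),('hBR',282,254,.072)):
    p=fray(c,u,v,z); print(n,p.round(4),loc(W,p))
E
```

```text
sides [np.float64(0.1686), np.float64(0.1744), np.float64(0.1686), np.float64(0.1709)]
origin [0.6707 0.1539] yaw deg [6.46 6.45]
sides [np.float64(0.1217), np.float64(0.1483), np.float64(0.1222), np.float64(0.1495)]
origin [ 0.6229 -0.1658] yaw deg [6.9 7.1]
[0.5905924  0.20376773 0.29971868]
[147 147 147 147 146 143 131 117 113 116 120 121 122 122 119 118 117 116
 111 104 108 126 138 143 144 144 143 143 144 144 144 144 144] [163 162 160 155 145 140 133 122 115 116 119 119 120 119 118 117 116 114
 109 103 110 130 145 150 150 150 151 151 151 151 151 151 152]
pinL [0.5391 0.2026 0.056 ] [-0.1252  0.0632]
pinR [0.5531 0.0805 0.056 ] [-0.125  -0.0597]
hFL [0.5894 0.1864 0.072 ] [-0.0771  0.0414]
hFR [0.5976 0.109  0.072 ] [-0.0777 -0.0364]
hBL [0.5971 0.1872 0.072 ] [-0.0694  0.0414]
hBR [0.6066 0.11   0.072 ] [-0.0686 -0.0364]
```

servo_tool(
  moves=[
    [[0.006, 0, 0.02], [0, 0, 0]],
    [[0.006, 0, 0.05], [0, 0, 0]],
    [[0.006, 0, 0.08], [0, 0, 0]],
    [[0.006, 0, 0.1], [0, 0, 0]],
    [[0.006, 0, 0.11], [0, 0, 0]],
    [[0.006, 0, 0.12], [0, 0, 0]],
    [[0.006, 0, 0.12], [0, 0, 0]],
    [[0.006, 0, 0.12], [0, 0, 0]],
    [[0.006, 0, 0.12], [0, 0, 0]],
    [[0.006, 0, 0.12], [0, 0, 0]],
  ],
)

```text
t: 3.9
eef_pos: [0.5967, 0.1458, 0.2112]
orientation: [2.095, 2.34, 0.001]
contact_force: [0.3, 1.1, -0.5]
opening: 0.0856
gripper_force: 0.0
```

servo_tool(
  moves=[
    [[0, 0, 0], [0, 0, 0]],
    [[0, 0, 0], [0, 0, 0]],
    [[0, 0, 0], [0, 0, 0]],
    [[0, 0, 0], [0, 0, 0]],
    [[0, 0, 0], [0, 0, 0]],
    [[0, 0, 0], [0, 0, 0]],
    [[0, 0, 0], [0, 0, 0]],
    [[0, 0, 0], [0, 0, 0]],
    [[0, 0, 0], [0, 0, 0]],
    [[0, 0, 0], [0, 0, 0]],
  ],
  gripper=1,
)

```text
t: 5.15
eef_pos: [0.5968, 0.1458, 0.2108]
orientation: [2.095, 2.34, 0.001]
contact_force: [3.0, 0.5, -0.9]
opening: 0.0093
gripper_force: 59.5
```

servo_tool(
  moves=[
    [[0, -0.006, 0], [0, 0, 0]],
    [[0, -0.013, 0], [0, 0, 0]],
    [[0, -0.02, 0], [0, 0, 0]],
    [[0, -0.027, 0], [0, 0, 0]],
    [[0, -0.034, 0], [0, 0, 0]],
    [[0, -0.041, 0], [0, 0, 0]],
    [[0, -0.047, 0], [0, 0, 0]],
    [[0, -0.052, 0], [0, 0, 0]],
    [[0, -0.052, 0], [0, 0, 0]],
    [[0, -0.052, 0], [0, 0, 0]],
  ],
)

```text
t: 6.4
eef_pos: [0.5467, 0.1399, 0.2108]
orientation: [2.094, 2.338, 0.008]
contact_force: [9.8, 1.0, -8.2]
opening: 0.0092
gripper_force: 58.9
```

Run:
```python
from m import *
s=bot.get_state(); print(np.round(s['eef_pos'],4), loc(W,s['eef_pos']),s['opening'])
c=shot('wrist','pics/w2.png'); cv2.imwrite('pics/w2c.png',cv2.resize(c['color'][60:330,130:400,::-1],None,fx=2.2,fy=2.2))
```

```text
sides [np.float64(0.1686), np.float64(0.1744), np.float64(0.1686), np.float64(0.1709)]
origin [0.6707 0.1539] yaw deg [6.46 6.45]
sides [np.float64(0.1217), np.float64(0.1483), np.float64(0.1222), np.float64(0.1495)]
origin [ 0.6229 -0.1658] yaw deg [6.9 7.1]
[0.5467 0.1399 0.2108] [-0.1248  0.    ] 0.009226599493584006
```

View pics/w2c.png

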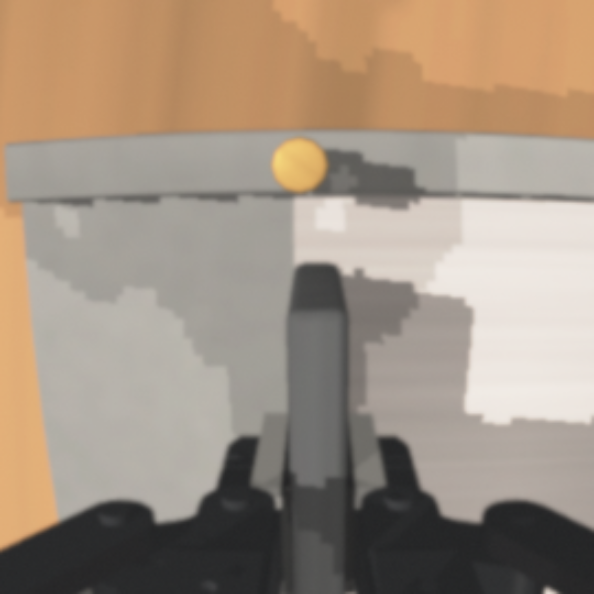

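The left pin top is at crop (300,165) and the handle's top end spans columns 290–348 at row 312. The handle looks slightly on the frame side of the pin.

Run:
```python
from m import *; from h import fray
c=load('pics/w2.npz'); f=lambda x,y,z:loc(W,fray(c,130+x/2.2,60+y/2.2,z))
print(f(300,165,.056), [f(x,y,.072) for x,y in((290,312),(348,312),(286,470),(352,470))])
print('bottom', f(298,268,.05),f(340,268,.05))
```

```text
sides [np.float64(0.1686), np.float64(0.1744), np.float64(0.1686), np.float64(0.1709)]
origin [0.6707 0.1539] yaw deg [6.46 6.45]
sides [np.float64(0.1217), np.float64(0.1483), np.float64(0.1222), np.float64(0.1495)]
origin [ 0.6229 -0.1658] yaw deg [6.9 7.1]
[-0.126   0.0627] [array([-0.1274,  0.0405]), array([-0.1184,  0.0405]), array([-0.1284,  0.0135]), array([-0.1174,  0.0135])]
bottom [-0.1266  0.0436] [-0.1189  0.0436]
```

servo_tool(
  moves=[
    [[0, -0.001, 0], [0, 0, 0]],
    [[0, -0.002, 0], [0, 0, 0]],
    [[0, -0.003, 0], [0, 0, 0]],
    [[0, -0.003, 0], [0, 0, 0]],
    [[0, -0.003, 0], [0, 0, 0]],
    [[0, -0.003, 0], [0, 0, 0]],
    [[0, -0.003, 0], [0, 0, 0]],
    [[0, -0.003, 0], [0, 0, 0]],
    [[0, -0.003, 0], [0, 0, 0]],
    [[0, -0.003, 0], [0, 0, 0]],
  ],
)

```text
t: 7.7
eef_pos: [0.5442, 0.1396, 0.2108]
orientation: [2.094, 2.338, 0.009]
contact_force: [11.3, 1.5, -9.4]
opening: 0.0093
gripper_force: 58.6
```

servo_tool(
  moves=[
    [[0, 0, 0], [0, 0, 0]],
    [[0, 0, 0], [0, 0, 0]],
    [[0, 0, 0], [0, 0, 0]],
    [[0, 0, 0], [0, 0, 0]],
    [[0, 0, -0.01], [0, 0, 0]],
    [[0, 0, -0.03], [0, 0, 0]],
    [[0, 0, -0.06], [0, 0, 0]],
    [[0, 0, -0.09], [0, 0, 0]],
    [[0, 0, -0.12], [0, 0, 0]],
    [[0, 0, -0.12], [0, 0, 0]],
  ],
  gripper=-1,
)

```text
t: 8.95
eef_pos: [0.5428, 0.1405, 0.3347]
orientation: [2.093, 2.337, 0.009]
contact_force: [-0.2, 0.3, -0.3]
opening: 0.0849
gripper_force: 0.0
```

Run:
```python
from m import *
s=bot.get_state(); print(np.round(s['eef_pos'],4), loc(W,s['eef_pos']),s['opening'])
c=shot('wrist','pics/w3.png'); cv2.imwrite('pics/w3c.png',cv2.resize(c['color'][80:300,130:400,::-1],None,fx=2.5,fy=2.5,interpolation=cv2.INTER_CUBIC))
```

```text
sides [np.float64(0.1686), np.float64(0.1744), np.float64(0.1686), np.float64(0.1709)]
origin [0.6707 0.1539] yaw deg [6.46 6.45]
sides [np.float64(0.1217), np.float64(0.1483), np.float64(0.1222), np.float64(0.1495)]
origin [ 0.6229 -0.1658] yaw deg [6.9 7.1]
[0.5428 0.1405 0.3347] [-0.1286  0.0011] 0.0849340453726651
```

View pics/w3c.png

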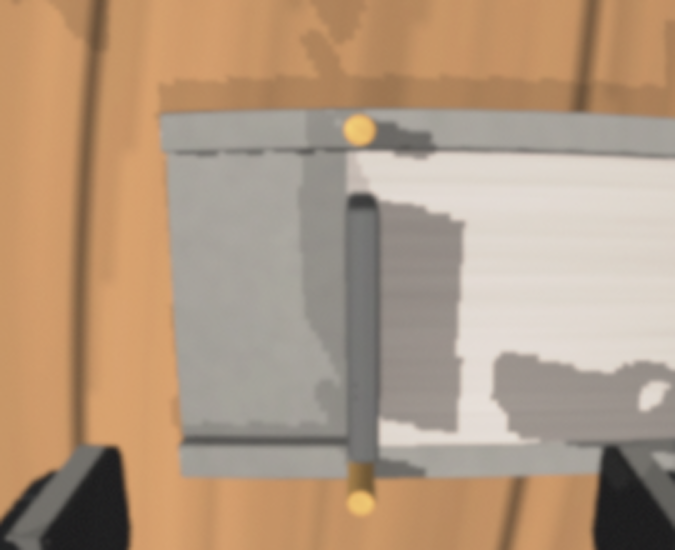

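The handle centre is at crop column 363, and the line through the pins at (359,130) and (361,502) passes within about 1 mm of it. The wide gate is done. Next is the offcut.

```bash
python3 -c "
from g import *
go([.558,-.171,.33],104.9)"
```

```text
t 9.0 pos [0.5422 0.14   0.3328] q7 -0.44 shift [-0.3109 -0.0185  0.0028] turn [ 0.18 -0.15 81.41] F [0.8 0.5 0. ]
```

servo_tool(
  moves=[
    [[-0.03, -0.002, 0], [0, 0, 8]],
    [[-0.065, -0.004, 0], [0, 0, 17]],
    [[-0.1, -0.006, 0], [0, 0, 26]],
    [[-0.135, -0.008, 0], [0, 0, 35]],
    [[-0.17, -0.01, 0], [0, 0, 45]],
    [[-0.205, -0.012, 0], [0, 0, 54]],
    [[-0.24, -0.014, 0], [0, 0, 64]],
    [[-0.275, -0.016, 0], [0, 0, 73]],
    [[-0.311, -0.0185, 0.003], [0, 0, 81.4]],
    [[-0.311, -0.0185, 0.003], [0, 0, 81.4]],
  ],
)

```text
t: 10.25
eef_pos: [0.5565, -0.1751, 0.3265]
orientation: [3.115, 0.398, -0.005]
contact_force: [0.3, 0.1, 0.2]
opening: 0.0852
gripper_force: 0.0
```

Run:
```python
from m import *; from g import *; from h import fray
c=shot('wrist','pics/w4.png'); cv2.imwrite('pics/w4.png',c['color'][:,:,::-1])
h=cv2.cvtColor(c['color'],cv2.COLOR_RGB2HSV); v=c['color'].astype(int)
m=((h[...,2]>190)&(h[...,1]>70)&(v[...,0]-v[...,2]>60)).astype(np.uint8)
cs,_=cv2.findContours(m,0,2)
for k in sorted(cs,key=cv2.contourArea)[-4:]: print(cv2.contourArea(k),cv2.minAreaRect(k), loc(N,fray(c,*cv2.minAreaRect(k)[0],.056)))
go([.558,-.171,.20],104.9)
```

```text
sides [np.float64(0.1686), np.float64(0.1744), np.float64(0.1686), np.float64(0.1709)]
origin [0.6707 0.1539] yaw deg [6.46 6.45]
sides [np.float64(0.1217), np.float64(0.1483), np.float64(0.1222), np.float64(0.1495)]
origin [ 0.6229 -0.1658] yaw deg [6.9 7.1]
7051.0 ((51.28650665283203, 299.03948974609375), (143.3556365966797, 95.7378158569336), 19.844627380371094) [-0.1893  0.2148]
13483.5 ((140.10794067382812, 41.13978576660156), (152.1920928955078, 105.74119567871094), 8.447526931762695) [0.055  0.1193]
23180.5 ((105.95185089111328, 169.87582397460938), (167.1339569091797, 185.59378051757812), 23.80594253540039) [-0.0494  0.1392]
48615.0 ((436.75396728515625, 173.0751953125), (275.7062683105469, 320.9524230957031), 5.457553863525391) [-0.0169 -0.127 ]
t 10.3 pos [ 0.5569 -0.1727  0.3266] q7 -1.18 shift [ 0.0017 -0.0013  0.1266] turn [-0.05  0.12 -0.12] F [ 0.1  0.1 -0.3]
```

View pics/w4.png

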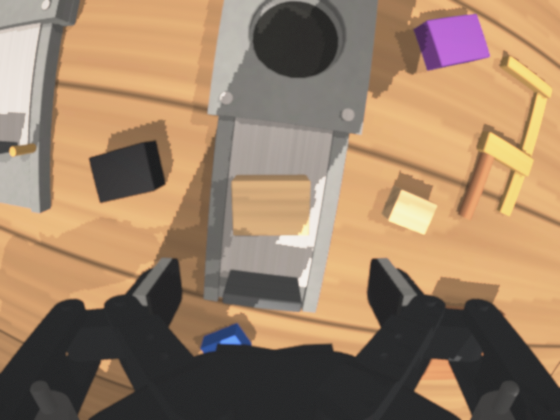

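The wrist view shows the offcut's top face at about columns 233–310, rows 179–234, square to the gripper. The small pale distractor at (413,211) lies clear to the right.

Run:
```python
from m import *; from g import *; from h import fray
c=load('pics/w4.npz')
q=np.array([fray(c,*p,.056) for p in((233,180),(309,178),(311,232),(234,233))]); print(q.round(4),q.mean(0)); p=q.mean(0)
print('distr',fray(c,413,211,.03),'black',fray(c,128,170,.03))
go([p[0],p[1],.20],104.9)
```

```text
sides [np.float64(0.1686), np.float64(0.1744), np.float64(0.1686), np.float64(0.1709)]
origin [0.6707 0.1539] yaw deg [6.46 6.45]
sides [np.float64(0.1217), np.float64(0.1483), np.float64(0.1222), np.float64(0.1495)]
origin [ 0.6229 -0.1658] yaw deg [6.9 7.1]
[[ 0.5733 -0.1387  0.056 ]
 [ 0.589  -0.1934  0.056 ]
 [ 0.5485 -0.2067  0.056 ]
 [ 0.5326 -0.1487  0.056 ]] [ 0.56084261 -0.17189241  0.056     ]
distr [ 0.58234404 -0.29738005  0.03      ] black [ 0.55475188 -0.04254301  0.03      ]
t 10.3 pos [ 0.5569 -0.1727  0.3266] q7 -1.18 shift [0.0043 0.0003 0.1266] turn [-0.05  0.12 -0.12] F [ 0.1  0.1 -0.3]
```

servo_tool(
  moves=[
    [[0.003, 0, 0.02], [0, 0, 0]],
    [[0.003, 0, 0.05], [0, 0, 0]],
    [[0.003, 0, 0.08], [0, 0, 0]],
    [[0.003, 0, 0.1], [0, 0, 0]],
    [[0.003, 0, 0.115], [0, 0, 0]],
    [[0.003, 0, 0.125], [0, 0, 0]],
    [[0.003, 0, 0.125], [0, 0, 0]],
    [[0.003, 0, 0.125], [0, 0, 0]],
    [[0.003, 0, 0.125], [0, 0, 0]],
    [[0.003, 0, 0.125], [0, 0, 0]],
  ],
)

```text
t: 11.55
eef_pos: [0.5608, -0.1707, 0.2033]
orientation: [3.114, 0.407, 0.002]
contact_force: [0.1, -0.0, 0.7]
opening: 0.0851
gripper_force: 0.0
```

servo_tool(
  moves=[
    [[0, 0, 0], [0, 0, 0]],
    [[0, 0, 0], [0, 0, 0]],
    [[0, 0, 0], [0, 0, 0]],
    [[0, 0, 0], [0, 0, 0]],
    [[0, 0, 0], [0, 0, 0]],
    [[0, 0, 0], [0, 0, 0]],
    [[0, 0, 0], [0, 0, 0]],
    [[0, 0, 0], [0, 0, 0]],
    [[0, 0, 0], [0, 0, 0]],
    [[0, 0, 0], [0, 0, 0]],
  ],
  gripper=1,
)

```text
t: 12.8
eef_pos: [0.5609, -0.1707, 0.2033]
orientation: [3.115, 0.408, 0.002]
contact_force: [-0.3, 0.1, 5.2]
opening: 0.0588
gripper_force: 64.9
```

```bash
python3 -c "
from g import *
go([.68,-.014,.303],96.5)"
```

```text
t 12.8 pos [ 0.5609 -0.1707  0.2033] q7 -1.23 shift [ 0.1555 -0.1207 -0.0997] turn [ 0.03 -0.05  8.41] F [-0.3  0.1  5.2]
```

servo_tool(
  moves=[
    [[0, 0, -0.01], [0, 0, 0]],
    [[0, 0, -0.03], [0, 0, 0]],
    [[0, 0, -0.05], [0, 0, 0]],
    [[0, 0, -0.07], [0, 0, 0]],
    [[0, 0, -0.09], [0, 0, 0]],
    [[0, 0, -0.1], [0, 0, 0]],
    [[0, 0, -0.1], [0, 0, 0]],
    [[0, 0, -0.1], [0, 0, 0]],
    [[0, 0, -0.1], [0, 0, 0]],
    [[0, 0, -0.1], [0, 0, 0]],
  ],
)

```text
t: 14.05
eef_pos: [0.5604, -0.1706, 0.3021]
orientation: [-3.115, -0.408, 0.001]
contact_force: [0.8, 0.3, -1.6]
opening: 0.0588
gripper_force: 64.4
```

servo_tool(
  moves=[
    [[0.02, -0.015, 0], [0, 0, 1]],
    [[0.045, -0.035, 0], [0, 0, 2.5]],
    [[0.07, -0.055, 0], [0, 0, 4]],
    [[0.095, -0.075, 0], [0, 0, 5.5]],
    [[0.12, -0.095, 0], [0, 0, 7]],
    [[0.14, -0.11, 0], [0, 0, 8]],
    [[0.156, -0.121, 0], [0, 0, 8.4]],
    [[0.156, -0.121, 0], [0, 0, 8.4]],
    [[0.156, -0.121, 0], [0, 0, 8.4]],
    [[0.156, -0.121, 0], [0, 0, 8.4]],
  ],
)

```text
t: 15.3
eef_pos: [0.6797, -0.0152, 0.3027]
orientation: [3.136, 0.175, -0.001]
contact_force: [0.9, 0.5, -1.8]
opening: 0.0589
gripper_force: 64.4
```

servo_tool(
  moves=[
    [[0, 0, 0.02], [0, 0, 0]],
    [[0, 0, 0.04], [0, 0, 0]],
    [[0, 0, 0.06], [0, 0, 0]],
    [[0, 0, 0.08], [0, 0, 0]],
    [[0, 0, 0.095], [0, 0, 0]],
    [[0, 0, 0.105], [0, 0, 0]],
    [[0, 0, 0.112], [0, 0, 0]],
    [[0, 0, 0.118], [0, 0, 0]],
    [[0, 0, 0.12], [0, 0, 0]],
    [[0, 0, 0.12], [0, 0, 0]],
  ],
)

```text
t: 16.55
eef_pos: [0.6803, -0.0136, 0.1829]
orientation: [3.136, 0.179, 0.001]
contact_force: [-0.4, 0.5, -0.2]
opening: 0.0589
gripper_force: 64.4
```

servo_tool(
  moves=[
    [[0, 0, 0.001], [0, 0, 0]],
    [[0, 0, 0.002], [0, 0, 0]],
    [[0, 0, 0.003], [0, 0, 0]],
    [[0, 0, 0.003], [0, 0, 0]],
    [[0, 0, 0.003], [0, 0, 0]],
    [[0, 0, 0.003], [0, 0, 0]],
    [[0, 0, 0.003], [0, 0, 0]],
    [[0, 0, 0.003], [0, 0, 0]],
    [[0, 0, 0.003], [0, 0, 0]],
    [[0, 0, 0.003], [0, 0, 0]],
  ],
)

```text
t: 17.8
eef_pos: [0.6802, -0.0136, 0.1797]
orientation: [3.136, 0.178, 0.0]
contact_force: [-0.2, 0.2, -0.5]
opening: 0.0589
gripper_force: 64.4
```

servo_tool(
  moves=[
    [[0, 0, 0], [0, 0, 0]],
    [[0, 0, 0], [0, 0, 0]],
    [[0, 0, 0], [0, 0, 0]],
    [[0, 0, 0], [0, 0, 0]],
    [[0, 0, -0.01], [0, 0, 0]],
    [[0, 0, -0.03], [0, 0, 0]],
    [[0, 0, -0.05], [0, 0, 0]],
    [[0, 0, -0.08], [0, 0, 0]],
    [[0, 0, -0.12], [0, 0, 0]],
    [[0, 0, -0.12], [0, 0, 0]],
  ],
  gripper=-0.75,
)

```text
t: 19.05
eef_pos: [0.6819, -0.0134, 0.3058]
orientation: [3.136, 0.178, 0.016]
contact_force: [0.4, 0.5, 0.2]
opening: 0.0747
gripper_force: 0.0
```

Run:
```python
from m import *; from g import *
# push start: shut fingers, tip in front of the narrow handle (front face at about -.144)
p=N[0]+N[1]@[-.185,0]; e=N[0]+N[1]@[-.0425,0]; print(p,e)
go([*p,.30],7)
```

```text
sides [np.float64(0.1686), np.float64(0.1744), np.float64(0.1686), np.float64(0.1709)]
origin [0.6707 0.1539] yaw deg [6.46 6.45]
sides [np.float64(0.1217), np.float64(0.1483), np.float64(0.1222), np.float64(0.1495)]
origin [ 0.6229 -0.1658] yaw deg [6.9 7.1]
[ 0.43925679 -0.18829767] [ 0.58069493 -0.17093378]
t 19.05 pos [ 0.6819 -0.0134  0.3058] q7 -1.62 shift [-0.2609  0.1463  0.0034] turn [-0.4 -0.5 89.5] F [0.4 0.5 0.2]
```

servo_tool(
  moves=[
    [[-0.025, 0.015, 0], [0, 0, 0]],
    [[-0.055, 0.033, 0], [0, 0, 0]],
    [[-0.09, 0.053, 0], [0, 0, 0]],
    [[-0.125, 0.074, 0], [0, 0, 0]],
    [[-0.16, 0.095, 0], [0, 0, 0]],
    [[-0.195, 0.116, 0], [0, 0, 0]],
    [[-0.225, 0.134, 0], [0, 0, 0]],
    [[-0.246, 0.146, 0], [0, 0, 0]],
    [[-0.246, 0.146, 0], [0, 0, 0]],
    [[-0.246, 0.146, 0], [0, 0, 0]],
  ],
  gripper=1,
)

```text
t: 20.3
eef_pos: [0.4531, -0.1858, 0.3001]
orientation: [-3.136, -0.18, -0.002]
contact_force: [0.5, -0.2, 0.7]
opening: -0.0002
gripper_force: 0.0
```

Run:
```python
from m import *; from g import *
p=N[0]+N[1]@[-.170,0]
go([*p,.215],97); print(loc(N,bot.get_state()['eef_pos']))
c=shot('wrist','pics/w5.png')
shot('top','pics/top1.png')
```

```text
sides [np.float64(0.1686), np.float64(0.1744), np.float64(0.1686), np.float64(0.1709)]
origin [0.6707 0.1539] yaw deg [6.46 6.45]
sides [np.float64(0.1217), np.float64(0.1483), np.float64(0.1222), np.float64(0.1495)]
origin [ 0.6229 -0.1658] yaw deg [6.9 7.1]
t 20.3 pos [ 0.4531 -0.1858  0.3001] q7 -1.22 shift [0.0008 0.0008 0.0851] turn [ 0.   -0.08 -0.43] F [ 0.5 -0.2  0.7]
[-0.1709  0.0008]
```

View pics/w5.png

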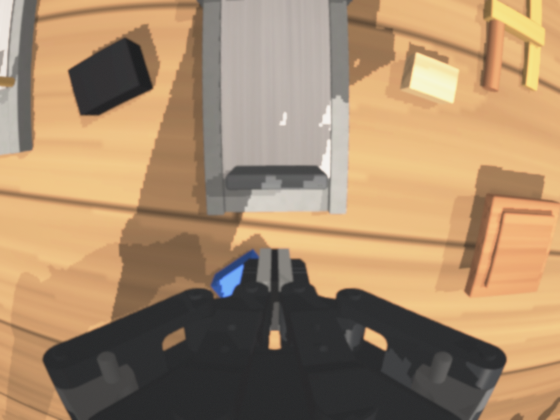

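The handle is at (277,178), in line with the closed fingers at column 275. The blue block shows at (237,272), so I'll check its distance before going down.

Run:
```python
from m import *; from h import fray
c=load('pics/w5.npz')
print('blue',[loc(N,fray(c,*p,.02)) for p in((252,252),(212,280),(215,295))],'handle',[loc(N,fray(c,*p,.072)) for p in((227,188),(327,188),(277,178))])
t=load('pics/top0.npz'); h=cv2.cvtColor(t['color'],cv2.COLOR_RGB2HSV)
m=cv2.inRange(h,(105,150,60),(125,255,255)); cs,_=cv2.findContours(m,0,2); k=max(cs,key=cv2.contourArea)
print('blue top',[loc(N,ray(t,*p,.02)) for p in cv2.boxPoints(cv2.minAreaRect(k))])
```

```text
sides [np.float64(0.1686), np.float64(0.1744), np.float64(0.1686), np.float64(0.1709)]
origin [0.6707 0.1539] yaw deg [6.46 6.45]
sides [np.float64(0.1217), np.float64(0.1483), np.float64(0.1222), np.float64(0.1495)]
origin [ 0.6229 -0.1658] yaw deg [6.9 7.1]
blue [array([-0.206 ,  0.0198]), array([-0.2325,  0.0555]), array([-0.2475,  0.0541])] handle [array([-0.1422,  0.0303]), array([-0.1426, -0.0319]), array([-0.1363, -0.0008])]
blue top [array([-0.2352,  0.0574]), array([-0.2119,  0.0216]), array([-0.2383,  0.0043]), array([-0.2615,  0.04  ])]
```

servo_tool(
  moves=[
    [[0, 0, 0.015], [0, 0, 0]],
    [[0, 0, 0.035], [0, 0, 0]],
    [[0, 0, 0.055], [0, 0, 0]],
    [[0, 0, 0.075], [0, 0, 0]],
    [[0, 0, 0.085], [0, 0, 0]],
    [[0, 0, 0.085], [0, 0, 0]],
    [[0.005, 0, 0.085], [0, 0, -0.4]],
    [[0.01, 0, 0.085], [0, 0, -0.4]],
    [[0.015, 0, 0.085], [0, 0, -0.4]],
    [[0.02, 0, 0.085], [0, 0, -0.4]],
  ],
)

```text
t: 21.65
eef_pos: [0.4705, -0.1847, 0.2145]
orientation: [-3.136, -0.189, 0.011]
contact_force: [-8.2, -1.0, 4.8]
opening: 0.0002
gripper_force: 4.2
```

servo_tool(
  moves=[
    [[0.008, 0, 0], [0, 0, 0]],
    [[0.017, 0, 0], [0, 0, 0]],
    [[0.026, 0, 0], [0, 0, 0]],
    [[0.035, 0, 0], [0, 0, 0]],
    [[0.044, 0, 0], [0, 0, 0]],
    [[0.053, 0, 0], [0, 0, 0]],
    [[0.062, 0, 0], [0, 0, 0]],
    [[0.071, 0, 0], [0, 0, 0]],
    [[0.08, 0, 0], [0, 0, 0]],
    [[0.08, 0, 0], [0, 0, 0]],
  ],
)

```text
t: 22.9
eef_pos: [0.5501, -0.1749, 0.2141]
orientation: [-3.135, -0.189, 0.01]
contact_force: [-5.5, 0.0, 2.9]
opening: 0.0002
gripper_force: 2.6
```

Run:
```python
from m import *; from g import *
s=bot.get_state(); print(s['t'],loc(N,s['eef_pos']),np.round(s['eef_pos'],4),np.round(s['contact_force'],1))
```

```text
sides [np.float64(0.1686), np.float64(0.1744), np.float64(0.1686), np.float64(0.1709)]
origin [0.6707 0.1539] yaw deg [6.46 6.45]
sides [np.float64(0.1217), np.float64(0.1483), np.float64(0.1222), np.float64(0.1495)]
origin [ 0.6229 -0.1658] yaw deg [6.9 7.1]
22.9 [-0.0734 -0.0002] [ 0.5501 -0.1749  0.2141] [-5.5  0.   2.9]
```

servo_tool(
  moves=[
    [[0.004, 0, 0], [0, 0, 0]],
    [[0.008, 0, 0], [0, 0, 0]],
    [[0.012, 0, 0], [0, 0, 0]],
    [[0.016, 0, 0], [0, 0, 0]],
    [[0.019, 0, 0], [0, 0, 0]],
    [[0.021, 0, 0], [0, 0, 0]],
    [[0.023, 0, 0], [0, 0, 0]],
    [[0.025, 0, 0], [0, 0, 0]],
    [[0.026, 0, 0], [0, 0, 0]],
    [[0.026, 0, 0], [0, 0, 0]],
  ],
)

```text
t: 24.15
eef_pos: [0.575, -0.1718, 0.214]
orientation: [-3.135, -0.188, 0.013]
contact_force: [-7.4, -0.0, 5.0]
opening: -0.0001
gripper_force: 3.8
```

servo_tool(
  moves=[
    [[0.001, 0, 0], [0, 0, 0]],
    [[0.001, 0, 0], [0, 0, 0]],
    [[0.002, 0, 0], [0, 0, 0]],
    [[0.002, 0, 0], [0, 0, 0]],
    [[0.003, 0, 0], [0, 0, 0]],
    [[0.003, 0, 0], [0, 0, 0]],
    [[0.003, 0, 0], [0, 0, 0]],
    [[0.003, 0, 0], [0, 0, 0]],
    [[0.003, 0, 0], [0, 0, 0]],
    [[0.003, 0, 0], [0, 0, 0]],
  ],
)

```text
t: 25.4
eef_pos: [0.5779, -0.1715, 0.2141]
orientation: [-3.135, -0.188, 0.013]
contact_force: [-7.8, 0.2, 5.2]
opening: 0.0001
gripper_force: 3.9
```

Still sliding at about 8 N, so I'll keep going in small steps until the stop.

servo_tool(
  moves=[
    [[0.001, 0, 0], [0, 0, 0]],
    [[0.001, 0, 0], [0, 0, 0]],
    [[0.002, 0, 0], [0, 0, 0]],
    [[0.002, 0, 0], [0, 0, 0]],
    [[0.003, 0, 0], [0, 0, 0]],
    [[0.003, 0, 0], [0, 0, 0]],
    [[0.003, 0, 0], [0, 0, 0]],
    [[0.003, 0, 0], [0, 0, 0]],
    [[0.003, 0, 0], [0, 0, 0]],
    [[0.003, 0, 0], [0, 0, 0]],
  ],
)

```text
t: 26.65
eef_pos: [0.58, -0.1713, 0.214]
orientation: [-3.135, -0.188, 0.018]
contact_force: [-9.9, 0.0, 7.7]
opening: 0.0002
gripper_force: 5.5
```

servo_tool(
  moves=[
    [[0.001, 0, 0], [0, 0, 0]],
    [[0.001, 0, 0], [0, 0, 0]],
    [[0.002, 0, 0], [0, 0, 0]],
    [[0.002, 0, 0], [0, 0, 0]],
    [[0.003, 0, 0], [0, 0, 0]],
    [[0.003, 0, 0], [0, 0, 0]],
    [[0.003, 0, 0], [0, 0, 0]],
    [[0.003, 0, 0], [0, 0, 0]],
    [[0.003, 0, 0], [0, 0, 0]],
    [[0.003, 0, 0], [0, 0, 0]],
  ],
)

```text
t: 27.9
eef_pos: [0.581, -0.1713, 0.2138]
orientation: [-3.135, -0.186, 0.028]
contact_force: [-17.0, 0.6, 12.9]
opening: 0.0002
gripper_force: 8.6
```

The force climbed to 17 N with little further motion, so the gate is at its stop. I'll back off, lift and check.

servo_tool(
  moves=[
    [[-0.01, 0, 0], [0, 0, 0]],
    [[-0.025, 0, 0], [0, 0, 0]],
    [[-0.025, 0, -0.02], [0, 0, 0]],
    [[-0.025, 0, -0.05], [0, 0, 0]],
    [[-0.03, 0, -0.09], [0, 0, 0]],
    [[-0.04, 0, -0.13], [0, 0, 0]],
    [[-0.06, 0, -0.16], [0, 0, 0]],
    [[-0.08, 0, -0.18], [0, 0, 0]],
    [[-0.08, 0, -0.18], [0, 0, 0]],
    [[-0.08, 0, -0.18], [0, 0, 0]],
  ],
)

```text
t: 29.15
eef_pos: [0.507, -0.1798, 0.3941]
orientation: [-3.136, -0.19, -0.0]
contact_force: [0.1, 0.2, -0.2]
opening: 0.0002
gripper_force: 0.0
```

Run:
```python
from m import *
s=bot.get_state(); print(s['t'],s['eef_pos'],np.round(s['contact_force'],1))
a=shot('side','pics/s2.png')['color'][130:400,190:470,::-1]
b=shot('wrist','pics/w6.png')['color'][:300,100:460,::-1]
f=lambda i,k:cv2.resize(i,(400,k))
cv2.imwrite('pics/fin.png',np.vstack([cv2.resize(a,(360,300)),b]) if 0 else np.hstack([cv2.resize(a,(430,415)),cv2.resize(b,(360,300)) if 0 else cv2.copyMakeBorder(b,0,115,0,0,0)]))
```

```text
sides [np.float64(0.1686), np.float64(0.1744), np.float64(0.1686), np.float64(0.1709)]
origin [0.6707 0.1539] yaw deg [6.46 6.45]
sides [np.float64(0.1217), np.float64(0.1483), np.float64(0.1222), np.float64(0.1495)]
origin [ 0.6229 -0.1658] yaw deg [6.9 7.1]
29.15 [ 0.50699788 -0.17978404  0.39408907] [ 0.1  0.2 -0.2]
```

View pics/fin.png

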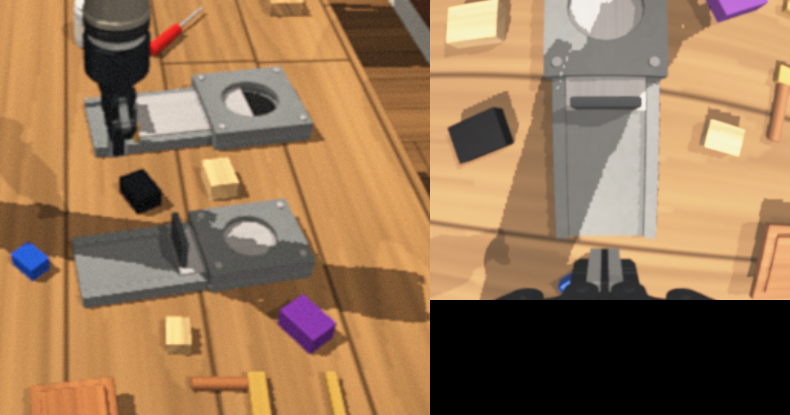

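The offcut lies flat on the bench between the ports, and the narrow gate looks shut with its handle at crop rows 95–108 and the frame front at row 76. A quick numeric check follows.

Run:
```python
from m import *; from h import fray
c=load('pics/w6.npz'); f=lambda u,v,z:loc(N,fray(c,u-330,v,z))
print('handle top',f(606,97,.072),f(606,107,.072),'frame front',f(575,76,.038),f(640,78,.038),'track end',f(555,236,.022),f(654,238,.022))
g=cv2.cvtColor(c['color'],cv2.COLOR_RGB2GRAY); print(g[66:116,270])
```

```text
sides [np.float64(0.1686), np.float64(0.1744), np.float64(0.1686), np.float64(0.1709)]
origin [0.6707 0.1539] yaw deg [6.46 6.45]
sides [np.float64(0.1217), np.float64(0.1483), np.float64(0.1222), np.float64(0.1495)]
origin [ 0.6229 -0.1658] yaw deg [6.9 7.1]
handle top [-0.0248 -0.0007] [-0.0338 -0.0007] frame front [-0.0001  0.0296] [-0.0021 -0.0343] track end [-0.1709  0.0561] [-0.1733 -0.0547]
[134 133 133 133 133 133 132 127 115 110 125 140 146 153 165 175 177 178
 178 177 178 178 177 176 177 176 177 176 174 161 131 104  95  94  94  93
  92  92  91  85  76  68  72  88 101 106 108 107 108 107]
```

```bash
python3 -c "
from workcell import bot
print(bot.hand_in())"
```

```text
the job is handed in; nothing more can be done
None
```

I handed the job in at about 29 s, but no verdict came back. In the last images the wide gate's handle was within about 1 mm of the line between the index pins, the narrow gate was at its stop, and the offcut lay on the bench between the ports, with no bystander touched.

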